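# Stow the dressing stick and click its case shut

### The arm

A 6-joint arm with a two-finger parallel gripper is mounted at the origin on a cart in front of the work surface, level with it; the furniture and walls round the work are solid. World frame = base frame: x ahead of the robot, y to its left, z up, the work surface at z = 0. Lengths are in mm, angles in rad, forces in N, time in s.
With the tool pointing down it reaches from about 350 to 875 mm from the base axis. Payload 4.2 kg.
Tool frame: the origin (TCP) lies at the very end of the fingers, on their centre line; the grasp point (between the pads) lies 19 mm behind it; z points along the fingers, y is the line along which they close (so a half turn about z gives the same grasp; the last joint's range is limited). The gripper opens to 85 mm and grips with 20 to 120 N. Pads are 22 mm wide; open, the fingers measure 114 mm over their backs; the gripper's body (76 mm by 85 mm) begins 54 mm behind the grasp point. The pads swing forward as they close: fully open they stand 13 mm farther back than shut.
Start: joints at [-0.926, 0.385, 0.008, 0, -1.194, -0.259], TCP at [235.201, -579.033, 231.312] pointing down, gripper open.
Joint ranges: [-3.14, 3.14], [-1.21, 2.06], [-1.07, 1.41], [-3.16, 2.05], [-2.99, -0.16], [-3.1, 3.1]. Speed limits (rad/s): [2.79, 2.79, 3.14, 3.14, 3.14, 3.14].

### API

Orientations are given as a unit quaternion [w, x, y, z].
In Python, from cell import * gives the robot as it stands.
- The arm moves only by the shell command python3 -m jog 'ROWS' [OPENING] [FORCE]. ROWS is JSON, one flat list of numbers, 4 for each row, row after row: the shift along the tool's x, y, z in m, then the turn about the tool's z in rad. In form: [dx, dy, dz, twist, dx, dy, dz, twist, ...]. A call has 1 to 20 rows; each row shifts and turns the commanded pose from where the row before left it, along the tool's axes as they then stand; what a row does not reach is not made up. A row lasts 1/12 s, in which the tool goes at most 41.7 mm and 7.16 degrees, less where a joint would pass 70% of its speed; a pose out of reach is approached as far as the arm can. A call is refused whole if a number of a shift passes 0.0417 or a number of a turn 0.125, either way. A call with a gripper value outside its range is refused whole. OPENING is the finger opening in m, from 0 to 0.0854, set as the call begins (- or left out, the last holds). The fingers move at their own pace and stop on an object; FORCE is the grip in N (left out, the last holds). Time passes only in rows, so rows that do not move let the fingers close. It gives the time, the measured TCP pose, the force, the opening and the grip force at its end, in the units of the state.
- observe(): the state, without advancing time (a new reading comes with each control period).
- read_camera(name): name is "side" or "top" or "wrist"; returns the picture (400x640x3 uint8, red, green, blue); there is no depth.
- camera_params(name): a dict with "K" (3x3 intrinsics, pixels), "R" (3x3) and "t" (3): a world point X has camera coordinates R X + t. Camera axes: x right, y down, z forward; pixel columns grow to the right and rows downward; lengths in mm; the calibration is good to about 2 mm. A picture is of the moment at which its call begins: read the wrist's pose just before it. camera_params takes no time and is no camera call; for the wrist camera it gives the pose at the moment of the call.
- finish_job(): hands the job in; it is judged then, once.
The state is a dict: "time_s": time; "joint_pos": joint angles; "qd": joint speeds; "joint_torque": joint torques, N m; "eef_pos": TCP position; "eef_rot": TCP orientation; "force": force on the tool from outside, world axes, zero at the start; "torque": the same for the moment, N m; "grip_width": finger opening in mm; "gripper_force": force on a finger pad.
Only numpy, scipy, OpenCV 4.12 (cv2) and the standard library are available. Lean on these libraries where they do the work, as an engineer would, in place of code of your own. Each camera call takes 0.05 s, during which the arm holds its last target. There are 200 camera calls.

### The job

Lay the small pale dressing stick flat inside the open hinged case on the bench, then swing the lid down and press its free edge, over the catch, until the catch clicks and holds the lid shut. Press gently and stop at the click: the case cracks under more than 18 N. Leave the other things on the bench alone.

Things in the scene. Friction and masses are not known exactly. Their poses are not given: they have to be found in the camera images.
- stick_center (a point): Centre (half-way up) of the loose dressing stick: a pale stone bar 25 wide (its x) x 100 long (its y) x 22 mm high, about 0.13 kg, lying flat on the bench; grasp it across the 25 mm. A larger dark stone bar (50 x 150 x 25 mm) nearby is not it.
- case: Dark flat hinged case, 170 (its x) x 119 (y) x 41 mm (z, up) when shut, fixed to the bench. Origin: centre of its underside. Inside empty, 165 x 105 mm, floor at 2.5 mm, walls 2.5 mm thick up to 26 mm. Lid hinged along its -y side. Its +y side faces roughly to the robot; there in the middle stands the spring catch, a grey tongue 26 mm wide, 40 to 49 mm high, 58 to 67 mm from the origin.
- case_in (a point): Centre of the inner floor of the case; axes as the case.
- case_hinge (a point): Middle of the lid's hinge line: 57 mm from the case's origin towards -y, 27 mm above its underside; the line runs along the case's x.
- case_lid_edge (a point): Point on the lid's outer (top) face at the middle of its free edge, 5 mm in from the edge: 107 mm from the hinge line; with the lid shut, 41 mm above the bench. Its axes are the case's when shut and turn with the lid (z out of the outer face). The lid measures 110 mm from hinge to free edge, 170 mm along the hinge, 14 mm thick.
- case_lid (a joint): Lid angle, rad; starts open at 1.6 to 1.75 (stop 1.83). Upright it stays; below about 0.9 it sinks slowly until it rests on the catch at 0.05 to 0.14. Pressed at the free edge with 4 to 8 N (more nearer the hinge) it goes 4 to 5 mm down over the catch, gives way, and drops 1.5 mm on to a hard seal strip, held. Catch and strip sit up to 8 mm higher on some cases, unseen here: latched it reads 0 to 0.077.
- stone: Bystander: the larger dark dressing stone, 50 x 150 x 25 mm; origin under its centre.
- spanner: Bystander: steel open-ended spanner, 60 x 242 x 8 mm, long along its y; origin under its centre.
- case_catch (a joint): How far the catch's sprung tongue is bent outwards (case +y), in m: 0 free, under 0.0004 while the lid only rests on top of it, up to about 0.003 as the lid's ridge rides over its nose, 0.0012 to 0.0027 when the lid is latched under it.
Things that resemble listed ones, but are neither listed nor needed, are in the scene too. What is shaped like the part that bears stick_center but purple is not meant.

How it is judged (in metres and radians):
On the way:
1. the stick lies flat on the floor of the open case, let go (x of stick_center in the frame of case between -0.04 and 0.04 m and y of stick_center in the frame of case between -0.05 and 0.05 m and z of stick_center in the frame of case below 0.018 m and angle between stick_center's own z axis and vertical below 0.12 rad and contact force between stick and the fingers below 0.1 N and value of joint case_lid above 0.5 rad), for 0.2 s.
At the end, for the whole second after the job is handed in: The stick lies flat (within 7 degrees) on the case's floor, and the lid stays shut by itself, hooked under the catch: opening angle under 0.09 rad with the catch tongue held bent out by more than 0.7 mm (1.2 mm or more when latched, under 0.4 mm while the lid only rests on top of the catch) (x of stick_center in the frame of case between -0.04 and 0.04 m and y of stick_center in the frame of case between -0.05 and 0.05 m and z of stick_center in the frame of case below 0.018 m and angle between stick_center's own z axis and vertical below 0.12 rad and linear speed of stick below 0.02 m/s and value of joint case_lid below 0.09 rad and value of joint case_catch above 0.0007 m); the robot touches nothing.
It fails at once if the robot presses on the case or its lid with more than 18 N (contact force between case and the arm above 18 N or contact force between case and the fingers above 18 N).
It fails at once if a bystander is pushed more than 30 mm (distance of any of stone, spanner from where it was at the start of the episode above 0.03 m).
It also fails if it takes over 61 s, if anything falls off the work surface, if the arm or the gripper's body presses on something with over 40 N, if the wrist force passes 120 N, or if a joint passes its speed limit or range.

## Working session

There is one attempt and no reset: what is moved stays moved. The work goes in short steps, Python scripts to look and compute and a shell command to move; the robot and the scene stay as the last step left them, time stands still between calls to the robot, and variables do not carry over. Pictures are saved under pics/ and viewed, at most 10 in all, crops included, and the job is handed in when it is done.

```bash
mkdir -p pics; ls
python3 - <<'E'
from cell import *
import cv2,numpy as np
for n in("top","side"):
    im=read_camera(n); cv2.imwrite(f"pics/{n}0.png",im[:,:,::-1])
    p=camera_params(n); print(n,np.round(p["K"],1).tolist(),np.round(p["R"],3).tolist(),np.round(p["t"],1).tolist())
o=observe(); print(o["time_s"],o["eef_pos"],o["eef_rot"],o["force"],o["grip_width"])
E
```

```text
pics
top [[502.6, 0.0, 328.3], [0.0, 502.6, 194.7], [0.0, 0.0, 1.0]] [[0.016, -1.0, 0.006], [-0.993, -0.017, -0.118], [0.118, -0.005, -0.993]] [5.7, 573.9, 1163.8]
side [[431.2, 0.0, 314.9], [0.0, 431.2, 192.5], [0.0, 0.0, 1.0]] [[0.998, 0.069, -0.015], [0.028, -0.591, -0.806], [-0.064, 0.804, -0.591]] [-568.7, 46.2, 1158.0]
0.1 [ 235.0063997  -578.57627542  230.32943063] [-2.33539765e-04 -1.91620763e-01  9.81468555e-01  9.51283059e-04] [ 0.34604455 -0.07532113 -0.03134039] 85.61221135301842
```

View pics/top0.png

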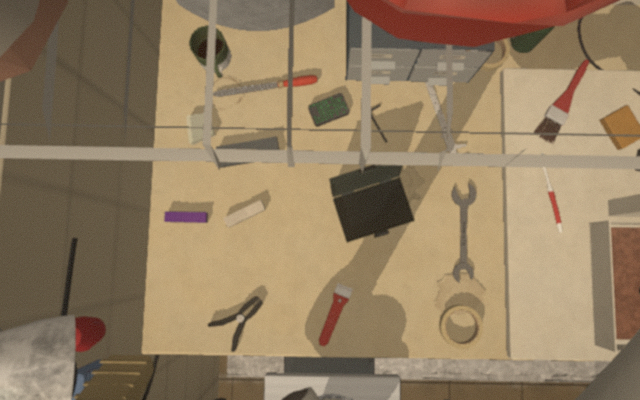

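View pics/side0.png

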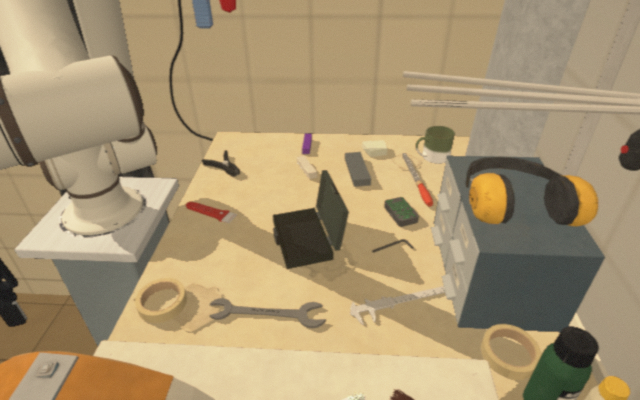

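Top view: the pale bar at (245,213), about 42 px long, matches the stick. The purple bar at (186,216) is excluded, the pale block at (200,125) is too square, and the dark bar at (248,150) is the stone. The case is at about (375,208), with its catch at (381,234). I'll confirm both in enlarged crops.

Run:
```python
import cv2,numpy as np
im=cv2.imread("pics/top0.png")
a=cv2.resize(im[190:240,215:275],None,fx=7,fy=7,interpolation=cv2.INTER_CUBIC)
b=cv2.resize(im[155:250,320:425],None,fx=5,fy=5,interpolation=cv2.INTER_CUBIC)
c=np.zeros((480,420+525-160,3),np.uint8)
a=cv2.resize(im[195:235,217:272],None,fx=6,fy=6,interpolation=cv2.INTER_CUBIC) #330x240
b=cv2.resize(im[157:248,325:418],None,fx=5,fy=5,interpolation=cv2.INTER_CUBIC) #465x455
c=np.zeros((455,795,3),np.uint8); c[:240,:330]=a; c[:,330:]=b
cv2.imwrite("pics/crop1.png",np.clip(c*1.4,0,255).astype(np.uint8))
```

```text
(no output)
```

View pics/crop1.png

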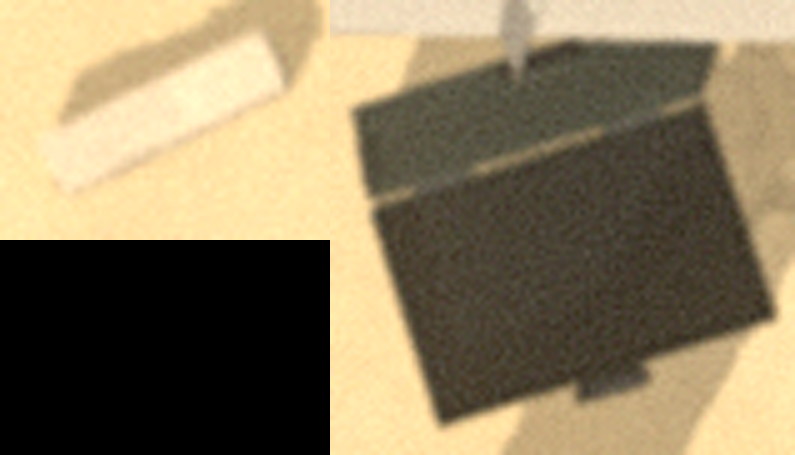

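The crop shows a plain pale bar, corners (40,135), (262,33), (287,88), (65,193), so this is the stick. The case rim corners are (440,425), (775,318), (705,100), (372,207), with the catch at (612,380).

```bash
cat > h.py <<'E'
from cell import *
import cv2,numpy as np
from scipy.spatial.transform import Rotation as Ro
def ray(n,px,z,p=None):
    p=p or camera_params(n); K,R,t=(np.array(p[k],float) for k in("K","R","t"))
    d=R.T@np.linalg.solve(K,[*px,1]); c=-R.T@t
    return c+d*(z-c[2])/d[2]
def proj(n,X,p=None):
    p=p or camera_params(n); q=np.array(p["K"])@(np.array(p["R"])@X+np.array(p["t"])); return q[:2]/q[2]
E
python3 - <<'E'
from h import *
s=np.array([ray("top",((x-2.5)/6+217,(y-2.5)/6+195),22) for x,y in[(40,135),(262,33),(287,88),(65,193)]])
d=s[1]+s[2]-s[0]-s[3]; print("stick",s.mean(0),"yaw",np.arctan2(d[1],d[0]),[np.linalg.norm(s[i]-s[i-1]) for i in range(4)])
c=np.array([ray("top",((x-332)/5+325,(y-2)/5+157),26) for x,y in[(440,425),(775,318),(705,100),(372,207)]])
print(c)
# case +x : +y toward robot; so +x = y cross z
ey=c[0]+c[1]-c[2]-c[3]; ex=c[0]+c[3]-c[1]-c[2]
print("case",c.mean(0),"yaw ex",np.arctan2(ex[1],ex[0]),"ey",np.arctan2(ey[1],ey[0]),[np.linalg.norm(c[i]-c[i-1]) for i in range(4)])
print("catch",ray("top",((612-332)/5+325,(378-2)/5+157),49))
R=Ro.from_quat(np.roll(observe()["eef_rot"],-1)).as_matrix(); print(R.round(3))
E
```

```text
stick [526.87431715 216.49308122  22.        ] yaw -1.1130885235708325 [np.float64(25.367938242648485), np.float64(96.81657739609778), np.float64(24.382889111643745), np.float64(97.09786194720559)]
[[ 463.21578039  -30.05659816   26.        ]
 [ 516.6826717  -189.40925637   26.        ]
 [ 621.38146493 -156.03448366   26.        ]
 [ 566.77139517    3.77146914   26.        ]]
case [542.01282805 -92.93221726  26.        ] yaw ex 1.8973070713165274 ey -2.8294461592374134 [np.float64(108.94082563556834), np.float64(168.08324765899042), np.float64(109.88954799532723), np.float64(168.87925351895277)]
catch [ 485.77428598 -109.11304741   49.        ]
[[-0.927 -0.376 -0.001]
 [-0.376  0.927  0.002]
 [ 0.     0.002 -1.   ]]
```

```bash
cat >> h.py <<'E'
def to(x,y,z,yaw):
    """remaining move in tool axes (m) after making twist; yaw = world yaw of tool y"""
    o=observe(); R=Ro.from_quat(np.roll(o["eef_rot"],-1)).as_matrix()
    cy=np.arctan2(R[1,1],R[0,1]); tw=-(yaw-cy+np.pi)%(2*np.pi); tw=(-(yaw-cy)+np.pi)%(2*np.pi)-np.pi
    d=(np.array([x,y,z])-o["eef_pos"])/1000
    print("t",o["time_s"],"pos",o["eef_pos"].round(1),"tilt",R[:,2].round(4),"twist",round(tw,4),"d now-axes",(R.T@d).round(4),"F",np.round(o["force"],1),"q",np.round(o["joint_pos"],2))
    Rf=np.array([[-np.sin(yaw),np.cos(yaw),0],[np.cos(yaw),np.sin(yaw),0],[0,0,-1]]); print("d after twist",(Rf@d).round(4))
E
python3 -m jog '[0,0,0,0.1248,0,0,0,0.1248,0,0,0,0.1248,0,0,0,0.1248,0,0,0,0.1248,0,0,0,0.1248,0,0,0,0.1248,0,0,0,0.1248,0,0,0,0.1248,0,0,0,0.1248,0,0,0,0.1248,0,0,0,0.1248,0,0,0,0]' 0.06 40
python3 - <<'E'
from h import *
to(527,216,150,0.458)
for z in(200,400,600,800):
    for u in(210,367,448):
        P=ray("top",(u,153),z); print(z,P.round(),proj("side",P).round())
E
```

```text
time_s: 1.18
eef_pos: [235.1, -578.8, 230.7]
eef_rot: [-0.001, 0.529, 0.849, 0.0]
force: [-1.0, -0.9, 0.2]
grip_width: 59.7
gripper_force: 0.0
t 1.1833 pos [ 235.1 -578.8  230.7] tilt [-5.0e-04  1.1e-03 -1.0e+00] twist -0.0012 d now-axes [0.5844 0.6126 0.0814] F [-1.  -0.9  0.2] q [-0.93  0.39  0.01 -0.   -1.19 -1.76]
d after twist [0.5838 0.6133 0.0807]
200 [637. 262. 200.] [344. 103.]
200 [642. -63. 200.] [344. 165.]
200 [ 645. -231.  200.] [345. 213.]
400 [597. 215. 400.] [329.  35.]
400 [601. -47. 400.] [326.  74.]
400 [ 604. -182.  400.] [324. 104.]
600 [557. 168. 600.] [310. -57.]
600 [560. -30. 600.] [303. -42.]
600 [ 562. -133.  600.] [298. -32.]
800 [517. 120. 800.] [ 282. -185.]
800 [519. -14. 800.] [ 272. -195.]
800 [520. -83. 800.] [ 265. -202.]
```

```bash
python3 -m jog '[0.028,0.0295,0.003,0,0.028,0.0295,0.003,0,0.028,0.0295,0.003,0,0.028,0.0295,0.003,0,0.028,0.0295,0.003,0,0.028,0.0295,0.003,0,0.028,0.0295,0.003,0,0.028,0.0295,0.003,0,0.028,0.0295,0.003,0,0.028,0.0295,0.003,0,0.028,0.0295,0.003,0,0.028,0.0295,0.003,0,0.028,0.0295,0.003,0,0.028,0.0295,0.003,0,0.028,0.0295,0.003,0,0.028,0.0295,0.003,0,0.028,0.0295,0.003,0,0.028,0.0295,0.003,0,0.028,0.0295,0.003,0,0,0,0,0]'
python3 - <<'E'
from h import *
to(527,216,150,0.458)
cv2.imwrite("pics/w1.png",read_camera("wrist")[:,:,::-1])
p=camera_params("wrist");print({k:np.round(v,3).tolist() for k,v in p.items()if k in"KRt"})
E
```

```text
time_s: 2.85
eef_pos: [517.8, 120.7, 173.0]
eef_rot: [-0.023, 0.504, 0.863, 0.017]
force: [0.3, 0.1, 0.8]
grip_width: 60.1
gripper_force: 0.0
t 2.85 pos [517.8 120.7 173. ] tilt [-0.0233  0.0525 -0.9983] twist 0.0547 d now-axes [0.0771 0.0547 0.0278] F [0.3 0.1 0.8] q [ 0.5   0.28 -0.27 -0.07 -1.01 -3.09]
d after twist [0.0815 0.0504 0.023 ]
{'K': [[275.446, 0.0, 318.809], [0.0, 275.446, 204.224], [0.0, 0.0, 1.0]], 'R': [[0.872, 0.489, 0.002], [0.472, -0.843, 0.259], [0.128, -0.225, -0.966]], 't': [-508.303, -156.471, 288.191]}
```

View pics/w1.png

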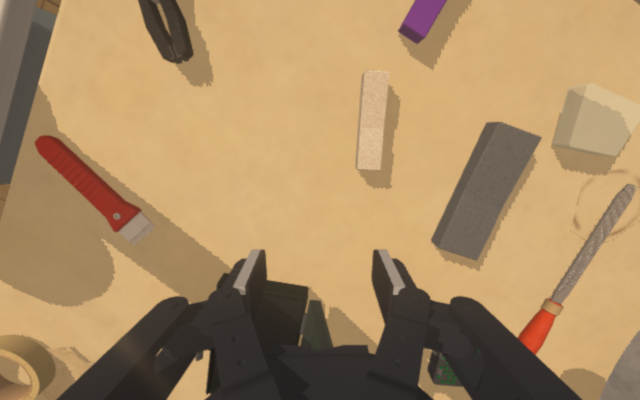

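The wrist view shows the pale stick, corners (363,71), (389,72), (381,170), (357,168). Joint 6 reached its limit and tilted the tool, so I'll take the half-turn-equivalent grasp.

```bash
python3 - <<'E'
from h import *
s=np.array([ray("wrist",q,22) for q in[(363,71),(389,72),(381,170),(357,168)]])
d=s[0]+s[1]-s[2]-s[3]; print("stick",s.mean(0),"yaw",np.arctan2(d[1],d[0]),[np.linalg.norm(s[i]-s[i-1]) for i in range(4)])
E
python3 -m jog '[0,0,0,-0.1208,0,0,0,-0.1208,0,0,0,-0.1208,0,0,0,-0.1208,0,0,0,-0.1208,0,0,0,-0.1208,0,0,0,-0.1208,0,0,0,-0.1208,0,0,0,-0.1208,0,0,0,-0.1208,0,0,0,-0.1208,0,0,0,-0.1208,0,0,0,-0.1208,0,0,0,-0.1208,0,0,0,-0.1208,0,0,0,-0.1208,0,0,0,-0.1208,0,0,0,-0.1208,0,0,0,-0.1208,0,0,0,-0.1208]'
python3 -m jog '[0,0,0,-0.1208,0,0,0,-0.1208,0,0,0,-0.1208,0,0,0,-0.1208,0,0,0,-0.1208,0,0,0,-0.1208,0,0,0,0,0,0,0,0]'
python3 - <<'E'
from h import *
to(527,216,100,-2.684)
E
```

```text
stick [525.37520247 215.85528246  22.        ] yaw 2.057006481370789 [np.float64(96.2752580657123), np.float64(25.886665748744793), np.float64(97.54818448624808), np.float64(26.213128171856532)]
time_s: 4.57
eef_pos: [513.9, 115.6, 174.0]
eef_rot: [0.006, -0.628, 0.778, 0.028]
force: [-0.2, -0.0, 0.2]
grip_width: 60.2
gripper_force: 0.0
time_s: 5.23
eef_pos: [514.2, 115.9, 174.1]
eef_rot: [-0.016, 0.86, -0.509, -0.024]
force: [-0.1, -1.2, 0.2]
grip_width: 60.1
gripper_force: 0.0
t 5.2333 pos [514.2 115.9 174.1] tilt [-0.0246  0.0514 -0.9984] twist 0.0449 d now-axes [-0.0772 -0.0592  0.0788] F [-0.1 -1.2  0.2] q [ 0.5   0.28 -0.28 -0.07 -1.01  0.04]
d after twist [-0.0842 -0.0557  0.0741]
```

```bash
python3 -m jog '[0,0,0,0.031,-0.02,-0.015,0.02,0,-0.02,-0.015,0.02,0,-0.02,-0.015,0.02,0,-0.017,-0.014,0.018,0,0,0,0,0,0,0,0,0]'
python3 - <<'E'
from h import *
to(526,216,60,-2.67)
to(526,216,3,-2.67)
E
```

```text
time_s: 5.82
eef_pos: [529.5, 216.1, 99.4]
eef_rot: [-0.014, 0.853, -0.521, -0.024]
force: [0.6, -0.3, 0.3]
grip_width: 59.9
gripper_force: 0.0
t 5.8167 pos [529.5 216.1  99.4] tilt [-0.0269  0.0497 -0.9984] twist 0.0023 d now-axes [0.0007 0.0031 0.0394] F [ 0.6 -0.3  0.3] q [ 0.64  0.43 -0.26 -0.07 -0.87 -0.12]
d after twist [-0.0015  0.0032  0.0394]
t 5.8167 pos [529.5 216.1  99.4] tilt [-0.0269  0.0497 -0.9984] twist 0.0023 d now-axes [0.0039 0.0031 0.0963] F [ 0.6 -0.3  0.3] q [ 0.64  0.43 -0.26 -0.07 -0.87 -0.12]
d after twist [-0.0015  0.0032  0.0964]
```

```bash
python3 -m jog '[0.002,0.003,0.02,0,0.002,0,0.02,0,0,0,0.02,0,0,0,0.015,0,0,0,0.01,0,0,0,0.006,0,0,0,0.003,0,0,0,0,0]'
python3 -m jog '[0,0,0,0,0,0,0,0,0,0,0,0,0,0,0,0,0,0,0,0,0,0,0,0,0,0,0,0,0,0,0,0]' 0.01 40
```

```text
time_s: 6.48
eef_pos: [527.3, 215.7, 6.8]
eef_rot: [-0.016, 0.853, -0.521, -0.024]
force: [-0.2, -0.4, -0.1]
grip_width: 60.3
gripper_force: 0.0
time_s: 7.15
eef_pos: [527.9, 216.4, 7.7]
eef_rot: [-0.017, 0.853, -0.521, -0.023]
force: [-1.3, -0.6, 6.1]
grip_width: 23.8
gripper_force: 40.6
```

```bash
python3 -m jog '[0,0,-0.01,0,0,0,-0.02,0,0,0,-0.03,0,0,0,-0.03,0,0,0,0,0.05,0,0,0,0.05,0,0,0,0.05,0,0,0,0]'
python3 - <<'E'
from h import *
to(535.4,-94.5,95,-2.822)
E
```

```text
time_s: 7.82
eef_pos: [528.7, 210.9, 96.6]
eef_rot: [-0.014, 0.811, -0.584, -0.025]
force: [1.0, -0.2, -1.2]
grip_width: 24.3
gripper_force: 39.8
t 7.8167 pos [528.7 210.9  96.6] tilt [-0.0251  0.0515 -0.9984] twist 0.0033 d now-axes [ 0.2914  0.0906 -0.0143] F [ 1.  -0.2 -1.2] q [ 0.63  0.43 -0.28 -0.07 -0.86 -0.26]
d after twist [0.2921 0.0896 0.0016]
```

```bash
python3 -m jog '[0.0291,0.009,-0.0014,0,0.0291,0.009,-0.0014,0,0.0291,0.009,-0.0014,0,0.0291,0.009,-0.0014,0,0.0291,0.009,-0.0014,0,0.0291,0.009,-0.0014,0,0.0291,0.009,-0.0014,0,0.0291,0.009,-0.0014,0,0.0291,0.009,-0.0014,0,0.0291,0.009,-0.0014,0,0,0,0,0,0,0,0,0]'
python3 - <<'E'
from h import *
to(535.4,-94.5,95,-2.822)
to(535.4,-94.5,11,-2.822)
cv2.imwrite("pics/s2.png",cv2.resize(read_camera("side")[130:290,220:400,::-1],None,fx=4,fy=3.7))
im=cv2.resize(read_camera("side")[130:290,220:400,::-1],None,fx=3.7,fy=3.7)
cv2.imwrite("pics/s2.png",im)
E
```

```text
time_s: 8.82
eef_pos: [536.1, -95.1, 94.1]
eef_rot: [-0.014, 0.811, -0.584, -0.025]
force: [-0.3, 1.7, -1.8]
grip_width: 23.4
gripper_force: 39.8
t 8.8167 pos [536.1 -95.1  94.1] tilt [-0.0254  0.0518 -0.9983] twist 0.0024 d now-axes [-0.0008  0.0005 -0.0008] F [-0.3  1.7 -1.8] q [ 0.09  0.41 -0.32 -0.07 -0.87  0.28]
d after twist [-0.0008  0.0005 -0.0009]
t 8.8167 pos [536.1 -95.1  94.1] tilt [-0.0254  0.0518 -0.9983] twist 0.0024 d now-axes [ 0.004  -0.0001  0.083 ] F [-0.3  1.7 -1.8] q [ 0.09  0.41 -0.32 -0.07 -0.87  0.28]
d after twist [-0.0008  0.0005  0.0831]
```

View pics/s2.png

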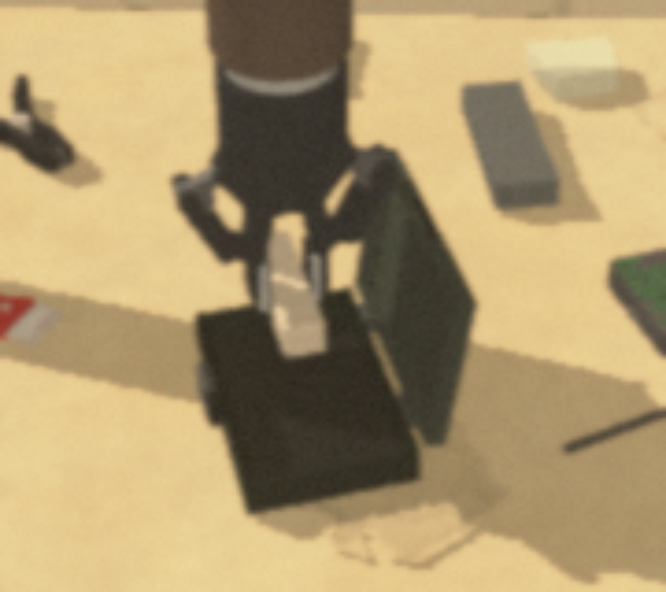

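The stick is held level over the case, with a knuckle near the lid at (375,165) in the crop. I'll shift 7 mm towards +y and descend.

```bash
python3 -m jog '[0,0.007,0,0,0.001,0,0.015,0,0.001,0,0.02,0,0.001,0,0.02,0,0.001,0,0.014,0,0,0,0.006,0,0,0,0.004,0,0,0,0,0,0,0,0,0]'
python3 - <<'E'
from h import *
to(528.8,-96.7,10,-2.822)
E
```

```text
time_s: 9.67
eef_pos: [530.0, -95.1, 16.1]
eef_rot: [-0.014, 0.812, -0.583, -0.024]
force: [0.6, 0.0, -1.3]
grip_width: 23.9
gripper_force: 39.8
t 9.6667 pos [530.  -95.1  16.1] tilt [-0.0232  0.0515 -0.9984] twist 0.0056 d now-axes [0.0014 0.0016 0.0061] F [ 0.6  0.  -1.3] q [ 0.09  0.51 -0.4  -0.08 -0.68  0.3 ]
d after twist [0.0011 0.0016 0.0061]
```

```bash
python3 -m jog '[0,0,0.002,0,0,0,0.001,0,0,0,0.001,0,0,0,0,0]'
python3 -m jog '[0,0,0.0005,0,0,0,0.0005,0,0,0,0,0,0,0,0,0]'
```

```text
time_s: 10.0
eef_pos: [529.4, -95.3, 11.6]
eef_rot: [-0.014, 0.812, -0.584, -0.025]
force: [-0.2, -0.4, -1.6]
grip_width: 24.0
gripper_force: 39.8
time_s: 10.33
eef_pos: [529.3, -95.3, 10.4]
eef_rot: [-0.014, 0.812, -0.584, -0.025]
force: [-0.2, -0.4, -1.6]
grip_width: 24.1
gripper_force: 39.8
```

```bash
python3 -m jog '[0,0,0,0,0,0,0,0,0,0,0,0,0,0,0,0,0,0,0,0]' 0.033
python3 -m jog '[0,0,-0.01,0,0,0,-0.02,0,0,0,-0.02,0,0,0,-0.03,0,0,0,-0.03,0,0,0,-0.03,0,0,0,-0.03,0,0,0,-0.03,0,0,0,0,0,0,0,0,0]'
python3 - <<'E'
from h import *
to(529,-95,200,-2.822)
s=read_camera("side")[130:290,220:400,::-1]; t=read_camera("top")[150:250,320:430,::-1]
s=cv2.resize(s,(450,400)); t=cv2.resize(t,(350,318)); c=np.zeros((400,800,3),np.uint8); c[:,:450]=s; c[:318,450:]=t
cv2.imwrite("pics/s3.png",np.clip(c*1.3,0,255).astype(np.uint8))
E
```

```text
time_s: 10.75
eef_pos: [529.5, -95.2, 10.6]
eef_rot: [-0.014, 0.812, -0.584, -0.025]
force: [0.2, 0.3, 0.6]
grip_width: 32.9
gripper_force: 0.0
time_s: 11.58
eef_pos: [535.1, -105.6, 213.1]
eef_rot: [-0.016, 0.812, -0.584, -0.023]
force: [-0.4, 0.2, -0.6]
grip_width: 32.8
gripper_force: 0.0
t 11.5833 pos [ 535.1 -105.6  213.1] tilt [-0.0185  0.0519 -0.9985] twist 0.0043 d now-axes [-0.0113  0.0024  0.0137] F [-0.4  0.2 -0.6] q [ 0.07  0.28 -0.17 -0.06 -1.13  0.28]
d after twist [-0.012   0.0025  0.0131]
```

View pics/s3.png

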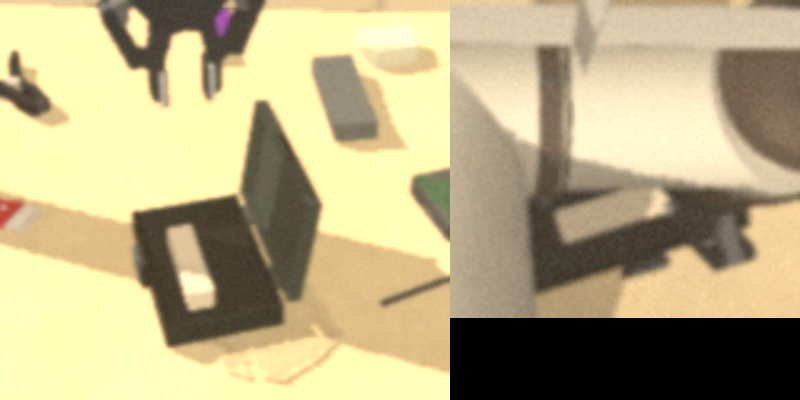

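The stick lies flat in the case, in the side crop from (180,225) to (203,300), and the lid is still upright. Next I'll close the fingers and go behind the lid.

```bash
cat >> h.py <<'E'
O=np.array([543,-92,0.]);ey=np.array([-.950,-.314,0]);ex=np.array([-.314,.950,0])
def case(P): d=np.array(P)-O; return np.array([d@ex,d@ey,d[2]]).round(1)
def toc(x,y,z,yaw=-2.822):
    P=O+x*ex+y*ey; print("case now",case(observe()["eef_pos"])); to(P[0],P[1],z,yaw)
E
python3 -m jog '[0,0,0,0,0,-0.03,0,0,0,-0.03,0,0,-0.004,-0.03,0,0,-0.004,-0.03,0,0,0,-0.01,0,0,0,0,0,0,0,0,0,0,0,0,0,0]' 0 30
python3 - <<'E'
from h import *
print("stick",case(ray("side",(220+191/2.5,130+263/2.5),24)))
toc(0,-118,116)
E
```

```text
time_s: 12.43
eef_pos: [653.9, -56.8, 208.7]
eef_rot: [-0.013, 0.811, -0.584, -0.026]
force: [0.3, -0.0, -0.5]
grip_width: -0.1
gripper_force: 0.0
stick [-5.9 12.2 24. ]
case now [  -1.4 -116.4  208.7]
t 12.4333 pos [653.9 -56.8 208.7] tilt [-0.0269  0.0514 -0.9983] twist 0.0044 d now-axes [ 0.0039 -0.0026  0.0926] F [ 0.3 -0.  -0.5] q [ 0.13  0.47  0.11 -0.06 -1.23  0.21]
d after twist [-0.0014 -0.0017  0.0927]
```

```bash
python3 -m jog '[0.001,-0.002,0.02,0,0.001,0,0.02,0,0.001,0,0.02,0,0.001,0,0.02,0,0,0,0.0125,0,0,0,0,0]'
python3 -m jog '[0,0.006,0,0,0,0.006,0,0,0,0.006,0,0,0,0.006,0,0,0,0.006,0,0,0,0.006,0,0]'
python3 -m jog '[0,0.006,0,0,0,0.006,0,0,0,0.006,0,0,0,0.006,0,0,0,0.006,0,0,0,0.006,0,0]'
python3 - <<'E'
from h import *
toc(0,-12,108)
E
```

```text
time_s: 12.93
eef_pos: [652.7, -55.5, 113.9]
eef_rot: [-0.012, 0.811, -0.584, -0.028]
force: [-0.1, 0.4, 0.7]
grip_width: 0.1
gripper_force: 0.0
time_s: 13.43
eef_pos: [621.5, -66.6, 118.4]
eef_rot: [-0.014, 0.812, -0.584, -0.024]
force: [1.4, 0.7, 1.4]
grip_width: 0.1
gripper_force: 0.4
time_s: 13.93
eef_pos: [586.8, -78.1, 117.4]
eef_rot: [-0.014, 0.812, -0.584, -0.025]
force: [1.1, 0.1, -0.6]
grip_width: 0.6
gripper_force: 0.2
case now [ -0.5 -46.  117.4]
t 13.9333 pos [586.8 -78.1 117.4] tilt [-0.0249  0.0517 -0.9984] twist 0.0045 d now-axes [-0.0001  0.0339  0.0097] F [ 1.1  0.1 -0.6] q [ 0.11  0.45 -0.18 -0.07 -0.97  0.25]
d after twist [-0.0005  0.034   0.0094]
```

```bash
python3 -m jog '[0,0.006,0.001,0,0,0.006,0.001,0,0,0.006,0.002,0,0,0.006,0.002,0,0,0.006,0.002,0,0,0.006,0.002,0,0,0,0,0]'
python3 - <<'E'
from h import *
toc(0,46,60)
s=cv2.resize(read_camera("side")[110:290,210:410,::-1],(640,576)); cv2.imwrite("pics/s4.png",s)
E
```

```text
time_s: 14.52
eef_pos: [551.4, -89.1, 107.3]
eef_rot: [-0.013, 0.811, -0.584, -0.026]
force: [0.0, -0.9, 0.3]
grip_width: -0.4
gripper_force: 0.0
case now [ 1.000e-01 -8.900e+00  1.073e+02]
t 14.5167 pos [551.4 -89.1 107.3] tilt [-0.0268  0.0518 -0.9983] twist 0.0039 d now-axes [0.0026 0.0544 0.0477] F [ 0.  -0.9  0.3] q [ 0.1   0.41 -0.27 -0.07 -0.91  0.27]
d after twist [0.0001 0.0549 0.0473]
```

View pics/s4.png

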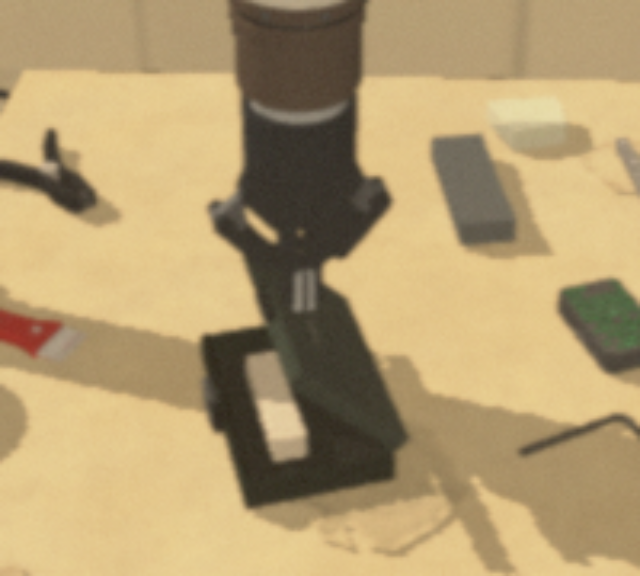

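The lid is down to roughly 0.85 rad with the fingertips (305,305) on its outer face, and the stick is still flat. I'll follow it down and let it sink.

```bash
python3 -m jog '[0,0.005,0.003,0,0,0.005,0.004,0,0,0.005,0.004,0,0,0.004,0.004,0,0,0,0,0]'
python3 -m jog '[0,0.004,0.004,0,0,0.004,0.004,0,0,0.004,0.004,0,0,0.004,0.004,0,0,0.003,0,0,0,0.003,0,0,0,0,0,0,0,0,0,0,0,0,0,0,0,0,0,0,0,0,0,0,0,0,0,0]'
python3 - <<'E'
from h import *
toc(0,37,70)
E
```

```text
time_s: 14.98
eef_pos: [532.9, -94.3, 91.8]
eef_rot: [-0.013, 0.811, -0.584, -0.026]
force: [0.1, 0.6, -0.2]
grip_width: 0.1
gripper_force: 0.0
time_s: 15.98
eef_pos: [513.7, -100.3, 77.2]
eef_rot: [-0.014, 0.812, -0.584, -0.025]
force: [-0.4, -0.1, 0.0]
grip_width: 0.4
gripper_force: 0.0
case now [ 1.3 30.4 77.2]
t 15.9833 pos [ 513.7 -100.3   77.2] tilt [-0.0242  0.0516 -0.9984] twist 0.0046 d now-axes [0.0017 0.0066 0.0072] F [-0.4 -0.1  0. ] q [ 0.08  0.4  -0.39 -0.07 -0.81  0.29]
d after twist [0.0013 0.0066 0.0072]
```

```bash
python3 -m jog '[0.001,0.0033,0,0,0.001,0.0033,0,0,0,0,0,0,0,0,0,0,0,0,0,0,0,0,0,0,0,0,0,0,0,0,0,0,0,0,0,0,0,0,0,0,0,0,0,0,0,0,0,0,0,0,0,0,0,0,0,0,0,0,0,0,0,0,0,0,0,0,0,0,0,0,0,0]'
python3 - <<'E'
from h import *
toc(0,37,70)
s=cv2.resize(read_camera("side")[170:280,230:370,::-1],(700,550),interpolation=cv2.INTER_CUBIC); cv2.imwrite("pics/s5.png",np.clip(s*1.3,0,255))
E
```

```text
time_s: 17.48
eef_pos: [508.0, -104.3, 77.1]
eef_rot: [-0.014, 0.812, -0.584, -0.025]
force: [0.8, 0.2, 1.2]
grip_width: 0.5
gripper_force: 0.0
case now [-0.7 37.1 77.1]
t 17.4833 pos [ 508.  -104.3   77.1] tilt [-0.0243  0.0516 -0.9984] twist 0.0046 d now-axes [-0.0003 -0.0001  0.0072] F [0.8 0.2 1.2] q [ 0.08  0.39 -0.4  -0.07 -0.8   0.3 ]
d after twist [-0.0007 -0.0001  0.0071][ WARN:0@0.360] global loadsave.cpp:1063 imwrite_ Unsupported depth image for selected encoder is fallbacked to CV_8U.
```

View pics/s5.png

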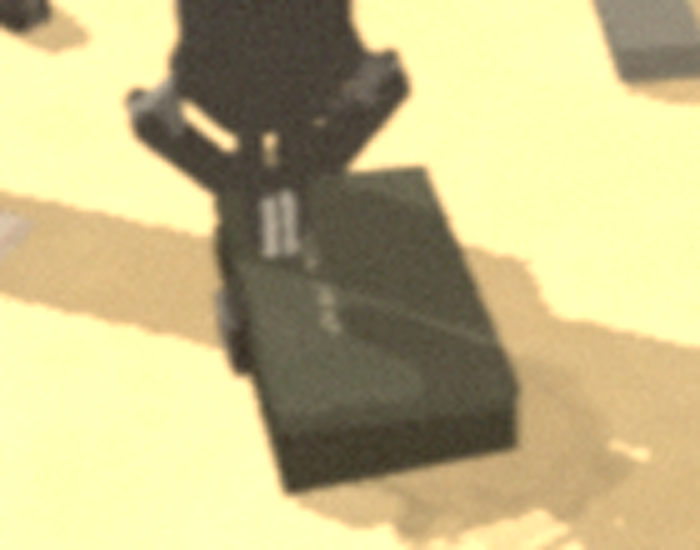

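The lid rests on the catch (tongue at (232,330)) with the fingertips above its free edge. Now I'll press in small steps, watching the force.

```bash
python3 -m jog '[0,0,0.005,0,0,0,0.005,0,0,0,0.003,0,0,0,0.001,0,0,0,0,0,0,0,0,0]'
python3 -m jog '[0,0,0.001,0,0,0,0.001,0,0,0,0.001,0,0,0,0,0]'
python3 -m jog '[0,0,0.001,0,0,0,0.001,0,0,0,0.001,0,0,0,0,0]'
```

```text
time_s: 18.03
eef_pos: [507.7, -103.6, 63.0]
eef_rot: [-0.014, 0.812, -0.584, -0.025]
force: [-0.5, -0.0, 0.2]
grip_width: 0.1
gripper_force: 0.0
time_s: 18.37
eef_pos: [507.5, -103.4, 60.0]
eef_rot: [-0.014, 0.812, -0.584, -0.025]
force: [0.4, -0.2, 0.4]
grip_width: -0.1
gripper_force: 0.0
time_s: 18.7
eef_pos: [507.3, -103.2, 56.9]
eef_rot: [-0.014, 0.812, -0.584, -0.025]
force: [0.1, -0.0, 0.1]
grip_width: -0.0
gripper_force: 0.0
```

```bash
for i in 1 2; do python3 -m jog '[0,0,0.001,0,0,0,0.001,0,0,0,0,0]' | sed -n '1,2p;4p'; done
python3 -m jog '[0,0,0.001,0,0,0,0,0]'| sed -n '1,2p;4p'
python3 -m jog '[0,0,0.001,0,0,0,0,0]'| sed -n '1,2p;4p'
```

```text
time_s: 18.95
eef_pos: [507.3, -103.1, 55.0]
force: [-0.4, -1.1, 0.3]
time_s: 19.2
eef_pos: [507.3, -103.0, 53.0]
force: [-0.0, 0.6, -1.3]
time_s: 19.37
eef_pos: [507.3, -103.0, 52.0]
force: [-0.1, -0.4, 0.9]
time_s: 19.53
eef_pos: [507.5, -103.0, 51.2]
force: [0.4, 0.1, 0.8]
```

```bash
python3 -m jog '[0,0,0.001,0,0,0,0,0]'| sed -n '1,2p;4p'
python3 -m jog '[0,0,0.001,0,0,0,0,0]'| sed -n '1,2p;4p'
python3 -m jog '[0,0,0.0005,0,0,0,0,0]'| sed -n '1,2p;4p'
```

```text
time_s: 19.7
eef_pos: [507.4, -103.0, 50.4]
force: [-0.1, -0.2, 2.8]
time_s: 19.87
eef_pos: [507.2, -103.0, 49.4]
force: [-0.5, -0.4, 1.9]
time_s: 20.03
eef_pos: [507.1, -103.0, 48.9]
force: [-1.7, -1.3, 4.1]
```

```bash
python3 -m jog '[0,0,0.0005,0,0,0,0,0]'| sed -n '1,2p;4p'
python3 -m jog '[0,0,0.0005,0,0,0,0,0]'| sed -n '1,2p;4p'
python3 -m jog '[0,0,0.0005,0,0,0,0,0]'| sed -n '1,2p;4p'
```

```text
time_s: 20.2
eef_pos: [507.1, -103.0, 48.1]
force: [-1.6, -2.0, 3.0]
time_s: 20.37
eef_pos: [507.3, -102.6, 47.3]
force: [0.8, 0.5, 0.0]
time_s: 20.53
eef_pos: [507.5, -102.5, 46.9]
force: [0.5, 0.8, -0.3]
```

```bash
python3 -m jog '[0,0,0.0005,0,0,0,0,0]'| sed -n '1,2p;4p'
python3 -m jog '[0,0,0.0005,0,0,0,0,0]'| sed -n '1,2p;4p'
```

```text
time_s: 20.7
eef_pos: [507.4, -102.6, 46.7]
force: [-0.1, -0.2, 1.2]
time_s: 20.87
eef_pos: [507.5, -102.6, 46.6]
force: [-0.9, 0.2, 4.0]
```

The force rose to 4 N, dropped to 0, then met a hard stop at 46.6 mm, so the catch clicked and the lid is on the seal strip. I'll lift off and check.

```bash
python3 -m jog '[0,0,-0.004,0,0,0,-0.01,0,0,0,-0.03,0,0,0,-0.03,0,0,0,-0.03,0,0,0,-0.03,0,0,0,0,0,0,0,0,0]'
python3 - <<'E'
from h import *
s=cv2.resize(read_camera("side")[170:280,230:370,::-1],(700,550),interpolation=cv2.INTER_CUBIC); cv2.imwrite("pics/s6.png",np.clip(s*1.3,0,255).astype(np.uint8))
E
```

```text
time_s: 21.53
eef_pos: [511.5, -109.7, 182.5]
eef_rot: [-0.016, 0.812, -0.584, -0.023]
force: [-0.4, 0.1, -0.9]
grip_width: 0.2
gripper_force: 0.0
```

View pics/s6.png

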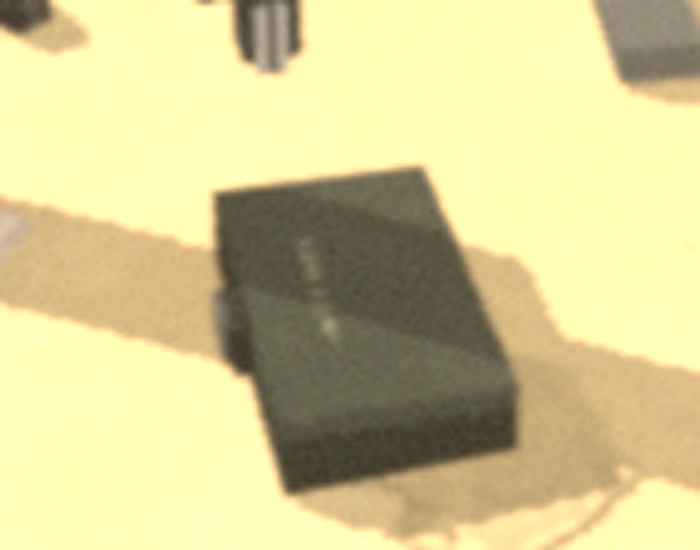

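The lid looks shut. A light touch probe at 48 mm will tell whether it stayed down: a lid only resting on the catch would meet the finger at about 51 mm.

```bash
python3 -m jog '[0,0,0.03,0,0,0,0.03,0,0,0,0.03,0,0,0,0.025,0,0,0,0.01,0,0,0,0.005,0,0,0,0,0,0,0,0,0]'| sed -n '1,2p;4p'
python3 -m jog '[0,0,0.001,0,0,0,0.001,0,0,0,0,0]'| sed -n '1,2p;4p'
python3 -m jog '[0,0,0.001,0,0,0,0.001,0,0,0,0,0]'| sed -n '1,2p;4p'
```

```text
time_s: 22.25
eef_pos: [508.1, -103.0, 50.9]
force: [0.3, -0.2, -0.5]
time_s: 22.5
eef_pos: [507.8, -102.8, 49.1]
force: [-0.5, -0.5, 0.0]
time_s: 22.75
eef_pos: [507.5, -102.7, 46.6]
force: [-0.3, -0.3, 3.2]
```

The probe was free down to 49 mm and hard at 46.6 mm, so the lid is latched. I'll retreat and hand in.

```bash
python3 -m jog '[0,0,-0.004,0,0,0,-0.01,0,0,0,-0.03,0,0,0,-0.03,0,0,0,-0.03,0,0,0,-0.03,0,0,0,0,0,0,0,0,0]'| sed -n '1,2p;4p'
python3 -c "
from cell import *
print(finish_job())"
```

```text
time_s: 23.42
eef_pos: [511.5, -109.6, 182.7]
force: [0.9, 0.4, -0.5]
the job is handed in; nothing more can be done
None
```

The stick lies flat in the case and the lid is latched: the highest pressing force I read was about 4 N, and a light re-touch found the lid still down. I handed the job in at about 23 s; no verdict came back.

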